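Press a toothed push nut tight onto a sleeve assembly

TASK

Put the gold toothed push nut, flange down, over the plain steel shaft of the black assembly block and press it straight down onto the red sleeve until the spring under the sleeve is squeezed flat and you feel it go solid, but force it no further. Then let go, so that the nut's bite alone keeps the sleeve squeezed down. Leave the other parts on the bench where they are.

Things in the scene. Friction and masses are not known exactly. Their poses are not given: they have to be found in the camera images.
- nut: the gold toothed push nut, loose, flange down on the bench: a top hat 22 mm high; flange 36 mm across and 5 mm thick at the bottom, above it a round barrel 26 mm across and 17 mm high to grip; a 12.4 mm bore right through with four sprung steel teeth in it, 11 mm above the underside, their tips on a circle of 8 mm. Origin: centre of the underside, z up along the bore. Plated steel, 70 to 120 g.
- nest: fixed black assembly block, 90 x 90 mm and 30 mm high, with the plain steel shaft upright in its middle; origin: centre of its underside, z up. Round the shaft stands the red sleeve (36 mm across, 42 mm high) on a spring, which rests on a firm rubber pad and brass shims of unknown number: the sleeve's top stands between 80 and 97 mm above the bench while the spring is free.
- shaft_tip (a point): centre of the top end of the plain shaft, 125 mm above the bench; 10 mm thick, its last 6 mm taper to 4 mm. The teeth reach it when the nut's underside is 10 mm lower; starting them takes a peak of 8 to 18 N, then the nut resists sliding down with 6 to 14 N (its bite, felt only while it moves). The teeth hold against lifting, but fingers snapped open may drag the nut up 1 to 2 mm: ease them off.
- sleeve (a joint): how far the red sleeve is down on its spring, m: 0 free, 0.005 spring flat. It pushes back with 0.8 N free, 2.8 N flat. A steady slow push on the nut needs 7 to 17 N in all until it is flat, then the force climbs fast, 3 to 6 N per mm of hand travel, as the rubber pad gives: about 21 N of push is right to feel it solid. Over 30 N between nut and sleeve damages the sleeve.
- spacer: loose red ring spacer, 34 mm across, 20 mm high, open bore; not needed; origin: centre of its underside
- plain_cap: loose black plain cap shaped like the push nut (flange 36 mm, barrel 26 mm, 22 mm high) but closed on top, no bore; not needed; origin: centre of its underside
- tube_red: loose red tube standing on end, 28 mm across, 80 mm high; not needed; origin: centre of its underside
- tube_gold: loose gold tube standing on end, 28 mm across, 80 mm high; not needed; origin: centre of its underside
- tube_silver: loose silver tube standing on end, 28 mm across, 80 mm high; not needed; origin: centre of its underside
- driver: loose screwdriver lying on the bench; not needed; origin: near its middle
Things that resemble listed ones, but are neither listed nor needed, are in the scene too. There is more than one size of the nest; the one meant has the size given above.

How it is judged (in metres and radians):
On the way, in this order (a step that is already met when the one before it is completed fails the run):
1. the nut is started on the shaft, its teeth past the tip (horizontal distance between nut and shaft_tip below 0.003 m and angle between nut's own z axis and vertical below 0.1 rad and z of nut in the frame of shaft_tip below -0.014 m), for 0.1 s.
2. the nut has pressed the sleeve down until its spring is flat and it is felt solid (horizontal distance between nut and shaft_tip below 0.003 m and angle between nut's own z axis and vertical below 0.1 rad and value of joint sleeve above 0.0042 m and contact force between nut and sleeve above 7 N), for 0.04 s.
At the end, for the whole second after the job is handed in: the nut sits square (within 0.1 rad) and centred (within 3 mm) on the shaft, at least 28 mm below its tip, let go and at rest, and its bite alone keeps the sleeve at least 2.5 mm of its 5 mm down (horizontal distance between nut and shaft_tip below 0.003 m and angle between nut's own z axis and vertical below 0.1 rad and z of nut in the frame of shaft_tip below -0.028 m and value of joint sleeve above 0.0025 m and linear speed of nut below 0.01 m/s); the robot touches nothing.
It fails at once if the nut is forced onto the sleeve with more than 30 N, which damages it (contact force between nut and sleeve above 30 N).
It fails at once if another part on the bench is shifted by more than 20 mm (distance of any of spacer, plain_cap, tube_red, tube_gold, tube_silver, driver from where it was at the start of the episode above 0.02 m).
It also fails if it takes over 48 s, if anything falls off the work surface, if the arm or the gripper's body presses on something with over 40 N, if the wrist force passes 120 N, or if a joint passes its speed limit or range.

ROBOT

A 6-joint arm with a two-finger parallel gripper is mounted at the origin on the work surface. World frame = base frame: x ahead of the robot, y to its left, z up, the work surface at z = 0. Lengths are in mm, angles in rad, forces in N, time in s.
With the tool pointing down it reaches from about 275 to 1000 mm from the base axis. Payload 8.4 kg.
Tool frame: the origin (TCP) lies between the finger pads; the fingertips stand 22 mm ahead of it and the grasp point (between the pads) lies 3 mm ahead of it; z points along the fingers, y is the line along which they close (so a half turn about z gives the same grasp; the last joint's range is limited). The gripper opens to 85 mm and grips with 20 to 120 N. Pads are 22 mm wide; open, the fingers measure 114 mm over their backs; the gripper's body (76 mm by 85 mm) begins 54 mm behind the grasp point. The pads swing forward as they close: fully open they stand 13 mm farther back than shut.
Start: joints at [1.289, 0.353, 1.633, -0, 1.155, -0.002], TCP at [172.601, 600.697, 253.281] pointing down, gripper open.
Joint ranges: [-2.63, 2.63], [-0.92, 2.1], [0.06, 2.66], [-1.3, 4.44], [0, 2.69], [-3.02, 3.02]. Speed limits (rad/s): [2.22, 2.22, 2.79, 3.14, 3.14, 3.14].

INTERFACE

Orientations are given as [roll, pitch, yaw] about the fixed x, y, z axes, in that order (R = Rz(yaw) Ry(pitch) Rx(roll)).
In Python, from rig import r, grab_frame gives the robot as it stands.
- The arm moves only by the shell command python3 -m inch 'ROWS' [FORCE]. ROWS is JSON, a list of rows, each a list of 7 numbers: the turn, a rotation vector about the tool's x, y, z as a fraction of full scale, then the shift along the tool's x, y, z as a fraction of full scale, then the closure, from 0 (fully open) to 1 (shut). In form: [[rx, ry, rz, dx, dy, dz, fingers], ...]. A call has 1 to 8 rows; each row shifts and turns the commanded pose from where the row before left it, along the tool's axes as they then stand; what a row does not reach is not made up. Full scale, the value 1, is 2.5 cm for a shift and pi rad for a turn. A row lasts 1/12 s, in which the tool goes at most 41.7 mm and 7.16 degrees, less where a joint would pass 70% of its speed; a pose out of reach is approached as far as the arm can. A call with a number of a shift or a turn outside -1 to 1 is refused whole. A call with a gripper value outside its range is refused whole. The fingers move at their own pace and stop on an object; FORCE is the grip in N (left out, the last holds). Time passes only in rows, so rows that do not move let the fingers close. It gives the time, the measured TCP pose, the force, the opening and the grip force at its end, in the units of the state.
- r.sense(): the state, without advancing time (a new reading comes with each control period).
- grab_frame(name): name is "side" or "top" or "wrist"; returns a dict with "pixels" (480x640x3 uint8, red, green, blue), "z_map" (480x640 float32, mm along the optical axis (not along the pixel's ray), 0 where there is no reading), "vertical_fov" (degrees; the focal length in pixels is half the picture's height over the tangent of half this angle, whatever the lens; pixels are square), "cx", "cy" (the principal point, pixels), "cam_to_world" (4x4, takes a point from camera to world coordinates). Camera axes: x right, y down, z forward; pixel columns grow to the right and rows downward; lengths in mm; the calibration is good to about 2 mm. A picture is of the moment at which its call begins.
- r.sign_off(): hands the job in; it is judged then, once.
The state is a dict: "clock": time; "qpos": joint angles; "qvel": joint speeds; "joint_efforts": joint torques, N m; "eef_pos": TCP position; "tcp_rot": TCP orientation; "contact_force": force on the tool from outside, world axes, zero at the start; "wrist_torque": the same for the moment, N m; "opening": opening from 0.0 (shut) to 1.0 (fully open); "grasp_force": force on a finger pad.
Only numpy, scipy, OpenCV 4.12 (cv2) and the standard library are available. Lean on these libraries where they do the work, as an engineer would, in place of code of your own. Each camera call takes 0.05 s, during which the arm holds its last target. There are 200 camera calls.

## Working session

There is one attempt and no reset: what is moved stays moved. The work goes in short steps, Python scripts to look and compute and a shell command to move; the robot and the scene stay as the last step left them, time stands still between calls to the robot, and variables do not carry over. Pictures are saved under pics/ and viewed, at most 10 in all, crops included, and the job is handed in when it is done.

```bash
mkdir -p pics; ls
python3 - <<'E'
from rig import r, grab_frame
import cv2, numpy as np, pickle
s=r.sense(); print({k:np.round(v,3).tolist() for k,v in s.items()})
for n in("top","side"):
    f=grab_frame(n); pickle.dump(f,open(f"pics/{n}.pkl","wb"))
    cv2.imwrite(f"pics/{n}0.png",f["pixels"][:,:,::-1]); print(n,f["vertical_fov"],f["cx"],f["cy"],np.round(f["cam_to_world"],3).tolist())
E
```

```text
pics
{'clock': 0.0, 'qpos': [1.289, 0.354, 1.634, -0.0, 1.155, -0.002], 'qvel': [-0.001, -0.001, 0.0, -0.001, 0.001, 0.001], 'joint_efforts': [0.003, -60.527, -34.207, 0.0, 0.009, -0.0], 'eef_pos': [172.488, 600.242, 252.554], 'tcp_rot': [-3.14, 0.0, 2.862], 'contact_force': [0.186, -0.727, 0.42], 'wrist_torque': [-0.016, 0.049, -0.038], 'grasp_force': 0.0, 'opening': 0.998}
top 43.929052265545195 322.17455162674474 238.61723613987223 [[0.063, -0.976, 0.209, 330.548], [-0.998, -0.061, 0.017, -70.707], [-0.004, -0.209, -0.978, 1128.285], [0.0, 0.0, 0.0, 1.0]]
side 55.573922386228865 320.71901681163075 236.34844406231423 [[0.993, -0.073, 0.096, 462.138], [-0.12, -0.541, 0.832, -880.911], [-0.009, -0.838, -0.546, 624.492], [0.0, 0.0, 0.0, 1.0]]
```

View pics/top0.png

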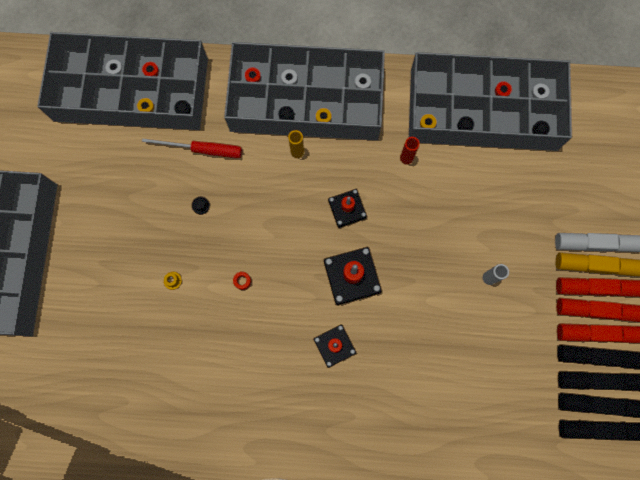

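View pics/side0.png

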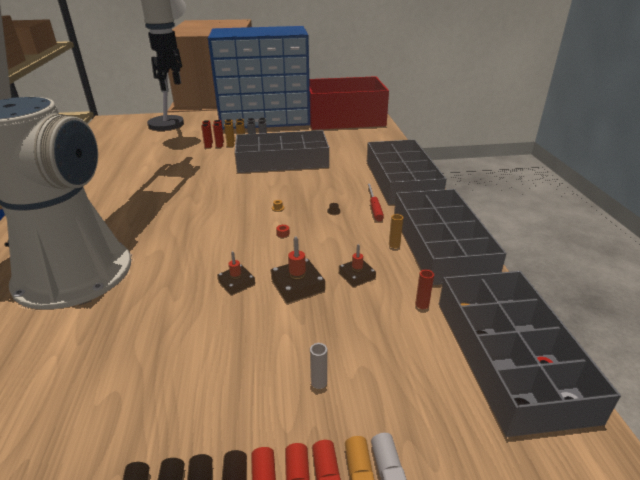

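The top view shows the loose gold nut at (172,281), spacer at (242,281), plain cap at (200,205). There are three black blocks: (347,208), (353,276) and (335,346). The middle one is clearly the largest. Other gold rings at (145,105), (323,116) and (428,122) lie in bins. I'll measure the sizes and confirm in a crop.

```bash
cat > h.py <<'E'
import numpy as np, cv2
from rig import r, grab_frame
def foc(f): return 240/np.tan(np.radians(f["vertical_fov"]/2))
def ray(f,u,v):
    T=f["cam_to_world"]; d=T[:3,:3]@np.array([(u-f["cx"])/foc(f),(v-f["cy"])/foc(f),1]); return T[:3,3],d
def onplane(f,u,v,z):
    o,d=ray(f,u,v); return o+d*(z-o[2])/d[2]
def cloud(f):
    v,u=np.mgrid[:480,:640]; z=f["z_map"]; F=foc(f)
    P=np.stack([(u-f["cx"])/F*z,(v-f["cy"])/F*z,z],-1); T=f["cam_to_world"]
    return P@T[:3,:3].T+T[:3,3]
def blobs(m,amin=30):
    n,l,s,c=cv2.connectedComponentsWithStats(m.astype(np.uint8)); return [(l==i,s[i],c[i]) for i in range(1,n) if s[i,4]>=amin]
def hsv(f): return cv2.cvtColor(f["pixels"],cv2.COLOR_RGB2HSV)
E
python3 - <<'E'
from h import *
import pickle
f=pickle.load(open("pics/top.pkl","rb")); P=cloud(f); px=f["pixels"]
v=px.max(2)
for (u0,v0) in [(347,208),(353,276),(335,346)]:
    sub=np.zeros(v.shape,bool); sub[v0-40:v0+40,u0-40:u0+40]=1
    m=(P[...,2]>18)&(P[...,2]<45)&sub
    b=max(blobs(m),key=lambda b:b[1][4]) 
    q=P[b[0]][:,:2].astype(np.float32); print("block",u0,v0,cv2.minAreaRect(q),"z",np.median(P[b[0]][:,2]), "max z",P[sub][:,2].max())
    t=sub&(P[...,2]>100); print("  tip pts",t.sum(),P[t].mean(0) if t.any() else 0)
h=hsv(f); m=(h[...,0]>15)&(h[...,0]<30)&(h[...,1]>190)&(h[...,2]>110)
for b in blobs(m,20): print("gold",b[1],b[2].round(1),onplane(f,*b[2],11).round(1), P[b[0]][:,2].max().round(1))
sub=np.zeros(v.shape,bool); sub[260:300,150:195]=1
m=sub&(P[...,2]>12)&(P[...,2]<40); print(cv2.minEnclosingCircle(P[m][:,:2].astype(np.float32)),P[m].mean(0))
a=cv2.resize(px[240:320,140:220],None,fx=5,fy=5,interpolation=2);b=cv2.resize(px[235:315,313:393],None,fx=5,fy=5,interpolation=2)
cv2.imwrite("pics/crop1.png",np.hstack([a,b])[:,:,::-1])
f=pickle.load(open("pics/side.pkl","rb"));P=cloud(f);sub=np.zeros(v.shape,bool);sub[230:300,270:325]=1
t=sub&(P[...,2]>105)&(P[...,2]<140);print("side tip",P[t].mean(0),P[t][:,2].max())
E
```

```text
block 347 208 ((632.8336791992188, -96.00626373291016), (60.34617233276367, 60.36225891113281), 22.543479919433594) z 20.199631247895923 max z 1128.2851288983625
  tip pts 31 [ 330.54758932  -70.70723181 1128.2851289 ]
block 353 276 ((500.437744140625, -112.41024780273438), (90.7518310546875, 90.18270111083984), 19.092937469482422) z 29.22233449475948 max z 1128.2851288983625
  tip pts 60 [428.81612491 -94.74684726 539.30348406]
block 335 346 ((368.5973205566406, -86.96935272216797), (59.24270248413086, 59.305599212646484), 29.977373123168945) z 19.832735394928932 max z 1128.2851288983625
  tip pts 32 [ 330.54758932  -70.70723181 1128.2851289 ]
gold [137  98  16  14 116] [144.9 104.7] [822.8 323.3  11. ] 21.6
gold [316 108  15  14 123] [323.2 115.2] [822.  -37.4  11. ] 21.1
gold [420 114  16  14 127] [427.9 121.2] [ 822.  -247.7   11. ] 20.8
gold [288 130  15  14  76] [295.1 136.8] [772.7  15.5  11. ] 83.4
gold [ 560  253   80   22 1185] [599.9 263.2] [ 553.9 -580.9   11. ] 1128.3
gold [164 272  18  18 185] [172.  280.1] [471.1 227.3  11. ] 1128.3
((471.93896484375, 228.35165405273438), 12.957468032836914) [471.76347019 227.99178422  20.2143653 ]
side tip [ 498.05796446 -115.67091461  115.8349863 ] 124.36290343114621
```

View pics/crop1.png

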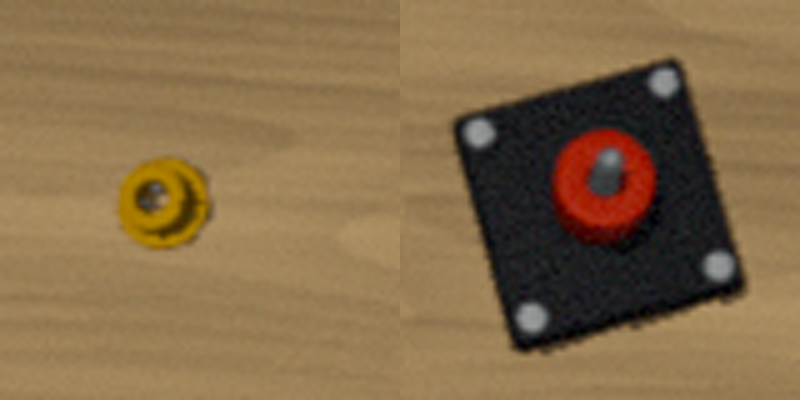

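The crop confirms both choices. The loose top-hat nut with its bore is at world (472,228). The 90 mm block with red sleeve and steel shaft is at (500,-113); the other two blocks are 60 mm. Next I move above the nut.

```bash
python3 -m inch '[[0,0,0,-0.98,-0.69,0.12,0],[0,0,0,-0.98,-0.69,0.12,0],[0,0,0,-0.98,-0.69,0.12,0],[0,0,0,-0.98,-0.69,0.12,0],[0,0,0,-0.98,-0.69,0.12,0],[0,0,0,-0.98,-0.69,0.12,0],[0,0,0,-0.98,-0.69,0.12,0],[0,0,0,-0.98,-0.69,0.12,0]]' 80
python3 -m inch '[[0,0,0,-0.98,-0.69,0.12,0],[0,0,0,-0.98,-0.69,0.12,0],[0,0,0,-0.98,-0.69,0.12,0],[0,0,0,-0.98,-0.69,0.12,0],[0,0,0,-0.98,-0.69,0.12,0],[0,0,0,-0.98,-0.69,0.12,0],[0,0,0,-0.9,-0.67,0.12,0],[0,0,0,0,0,0,0]]'
python3 -m inch '[[0,0,0,0,0,0,0],[0,0,0,0,0,0,0]]'
python3 - <<'E'
from h import *
import pickle
f=grab_frame("wrist"); pickle.dump(f,open("pics/w1.pkl","wb")); cv2.imwrite("pics/w1.png",f["pixels"][:,:,::-1])
s=r.sense(); print(s["eef_pos"],s["tcp_rot"],s["contact_force"],s["clock"]); print(np.round(f["cam_to_world"],3),f["vertical_fov"])
E
```

```text
clock: 0.77
eef_pos: [323.4, 412.5, 228.9]
tcp_rot: [-3.141, -0.0, 2.862]
contact_force: [0.7, 0.4, -0.6]
opening: 1.001
grasp_force: 0.0
clock: 1.43
eef_pos: [454.5, 248.2, 207.6]
tcp_rot: [-3.14, 0.0, 2.859]
contact_force: [0.1, -0.1, -1.0]
opening: 1.001
grasp_force: 0.0
clock: 1.6
eef_pos: [452.3, 251.6, 208.1]
tcp_rot: [-3.141, -0.001, 2.861]
contact_force: [0.0, 0.1, 0.5]
opening: 1.0
grasp_force: 0.0
[452.11081198 251.94872668 208.18400297] [-3.14152474e+00 -4.76556468e-04  2.86190221e+00] [ 0.30704893 -0.19589567 -0.51028246] 1.65
[[ 2.76000e-01  9.16000e-01  2.91000e-01  3.77187e+02]
 [ 9.61000e-01 -2.63000e-01 -8.30000e-02  2.72264e+02]
 [ 0.00000e+00  3.02000e-01 -9.53000e-01  3.29287e+02]
 [ 0.00000e+00  0.00000e+00  0.00000e+00  1.00000e+00]] 60.90818572598834
```

View pics/w1.png

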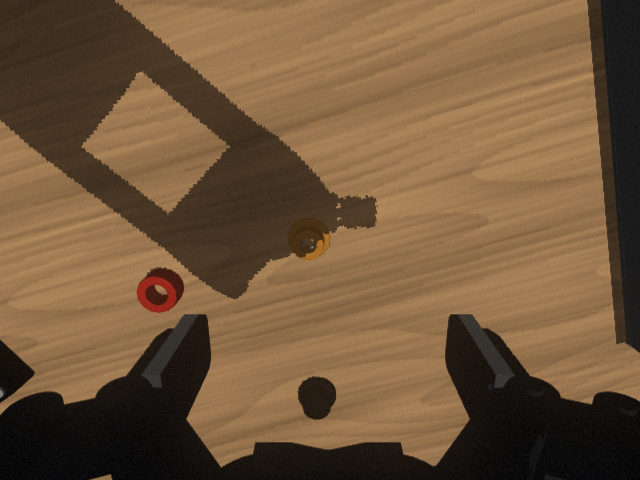

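The wrist view shows the nut at (309,238), partly in shadow, with the spacer at (160,291), the cap at (317,397) and fingers at the bottom. I'll measure the nut here by its depth.

```bash
cat >> h.py <<'E'
def ring(f,u0,v0,w,zlo,zhi):
    P=cloud(f); m=np.zeros((480,640),bool); m[v0-w:v0+w,u0-w:u0+w]=1; m&=(P[...,2]>zlo)&(P[...,2]<zhi)&(f["z_map"]>0)
    q=P[m]; return cv2.minEnclosingCircle(q[:,:2].astype(np.float32)),q.mean(0).round(2),m.sum()
def totool(dx,dy,dz=0):
    R=cv2.Rodrigues(np.zeros(3))[0]; y=r.sense()["tcp_rot"][2]
    return np.array([np.cos(y)*dx+np.sin(y)*dy, np.sin(y)*dx-np.cos(y)*dy, -dz])/25
E
python3 - <<'E'
from h import *
import pickle
f=pickle.load(open("pics/w1.pkl","rb"))
P=cloud(f); print("bench z",np.median(P[100:200,400:550,2]))
print("barrel",ring(f,309,238,35,16,26)); print("all",ring(f,309,238,35,3.5,30)); print("flange",ring(f,309,238,35,3,7))
c=ring(f,309,238,35,16,26)[0][0]; e=r.sense()["eef_pos"]; print(totool(c[0]-e[0],c[1]-e[1]))
E
```

```text
bench z 0.5742386632809087
barrel (((470.4956359863281, 228.9977264404297), 13.002673149108887), array([469.85, 229.26,  21.76]), np.int64(667))
all (((470.18841552734375, 228.94210815429688), 17.76762580871582), array([467.63, 230.29,  14.6 ]), np.int64(1284))
flange (((477.0857238769531, 227.40359497070312), 24.250041961669922), array([464.77, 231.71,   5.22]), np.int64(485))
[-0.96024869 -0.67935463  0.        ]
```

```bash
python3 -m inch '[[0,0,0,-0.5,-0.35,0.6,0],[0,0,0,-0.5,-0.35,0.6,0],[0,0,0,0,0,0.8,0],[0,0,0,0,0,0.8,0],[0,0,0,0,0,0.5,0],[0,0,0,0,0,0,0],[0,0,0,0,0,0,0]]'
python3 - <<'E'
from h import *
import pickle
f=grab_frame("wrist"); pickle.dump(f,open("pics/w2.pkl","wb"))
e=r.sense()["eef_pos"]; print(e,r.sense()["tcp_rot"])
P=cloud(f); m=(P[...,2]>17)&(P[...,2]<26)&(np.hypot(P[...,0]-470,P[...,1]-229)<22)&(f["z_map"]>0)
c,R=cv2.minEnclosingCircle(P[m][:,:2].astype(np.float32)); print(c,R,m.sum(),totool(c[0]-e[0],c[1]-e[1]),(e[2]-29)/25)
E
```

```text
clock: 2.23
eef_pos: [471.0, 228.5, 125.5]
tcp_rot: [-3.141, -0.001, 2.863]
contact_force: [0.2, 0.8, 1.5]
opening: 1.002
grasp_force: 0.0
[471.64583173 228.66175737 126.31409597] [3.14138632e+00 1.48049681e-04 2.86298715e+00]
(470.4723205566406, 228.8523712158203) 12.896876335144043 1196 [ 0.04722729 -0.00557879  0.        ] 3.892563838790074
```

```bash
python3 -m inch '[[0,0,0,0.04,0,0.8,0],[0,0,0,0,0,0.8,0],[0,0,0,0,0,0.8,0],[0,0,0,0,0,0.8,0],[0,0,0,0,0,0.4,0],[0,0,0,0,0,0.2,0],[0,0,0,0,0,0,0],[0,0,0,0,0,0,0]]'
python3 -c "
from h import *
print(r.sense()['eef_pos'])"
```

```text
clock: 2.95
eef_pos: [471.4, 228.5, 31.6]
tcp_rot: [3.141, 0.001, 2.862]
contact_force: [0.4, -0.3, -0.1]
opening: 1.002
grasp_force: 0.0
[471.35522769 228.5342738   31.64555409]
```

```bash
python3 -m inch '[[0,0,0,0.03,0,0.1,0],[0,0,0,0,0,0,0.4],[0,0,0,0,0,0,0.7],[0,0,0,0,0,0,1],[0,0,0,0,0,0,1],[0,0,0,0,0,0,1],[0,0,0,0,0,0,1],[0,0,0,0,0,0,1]]' 80; python3 -m inch '[[0,0,0,0,0,0,1],[0,0,0,0,0,0,1]]'; python3 -c "
from h import *
s=r.sense();print(s['eef_pos'],s['contact_force'])"
```

```text
clock: 3.62
eef_pos: [470.3, 228.4, 28.9]
tcp_rot: [3.141, 0.0, 2.862]
contact_force: [-1.5, -0.4, 9.1]
opening: 0.268
grasp_force: 78.0
clock: 3.78
eef_pos: [470.3, 228.4, 28.9]
tcp_rot: [3.141, 0.0, 2.862]
contact_force: [-1.0, -0.4, 9.5]
opening: 0.269
grasp_force: 78.0
[470.2564855  228.36480333  28.8964117 ] [-1.0208004  -0.36267145  9.47680702]
```

```bash
python3 -m inch '[[0,0,0,0,0,-0.3,1],[0,0,0,0,0,-0.8,1],[0,0,0,0,0,-1,1],[0,0,0,0,0,-1,1],[0,0,0,0,0,-1,1],[0,0,0,0,0,-1,1],[0,0,0,-0.3,-0.8,-1,1],[0,0,0,-0.35,-0.92,-0.8,1]]'
python3 -m inch '[[0,0,0,-0.35,-0.92,-0.5,1],[0,0,0,-0.35,-0.92,-0.2,1],[0,0,0,-0.35,-0.92,0,1],[0,0,0,-0.35,-0.92,0,1],[0,0,0,-0.35,-0.92,0,1],[0,0,0,-0.35,-0.92,0,1],[0,0,0,-0.35,-0.92,0,1],[0,0,0,-0.35,-0.92,0,1]]'
python3 -m inch '[[0,0,0,-0.35,-0.92,0,1],[0,0,0,-0.35,-0.92,0,1],[0,0,0,-0.35,-0.9,0,1],[0,0,0,-0.2,-0.5,0,1],[0,0,0,0,0,0,1],[0,0,0,0,0,0,1]]'
python3 - <<'E'
from h import *
import pickle
ims=[]
for n in("wrist","side"):
    f=grab_frame(n); pickle.dump(f,open(f"pics/{n}3.pkl","wb")); ims.append(f["pixels"])
s=r.sense(); print(s["eef_pos"],s["tcp_rot"],s["contact_force"])
a=cv2.resize(ims[0],(400,300),interpolation=cv2.INTER_AREA); b=cv2.resize(ims[1][120:300,220:400],(400,400))
c=np.zeros((400,800,3),np.uint8); c[:300,:400]=a; c[:,400:]=b
cv2.imwrite("pics/c3.png",c[:,:,::-1])
E
```

```text
clock: 4.45
eef_pos: [474.0, 183.0, 203.0]
tcp_rot: [3.14, 0.001, 2.864]
contact_force: [2.2, -0.1, -1.0]
opening: 0.265
grasp_force: 78.8
clock: 5.12
eef_pos: [489.9, -14.9, 218.6]
tcp_rot: [-3.142, -0.0, 2.862]
contact_force: [0.1, 0.7, -0.8]
opening: 0.272
grasp_force: 78.8
clock: 5.62
eef_pos: [497.7, -100.5, 218.4]
tcp_rot: [3.141, -0.0, 2.86]
contact_force: [0.2, 0.3, -0.7]
opening: 0.267
grasp_force: 78.8
[497.61688065 -99.51465507 218.2781469 ] [ 3.14135470e+00 -5.10343635e-04  2.86178771e+00] [-0.67352073 -0.10222588 -0.24317   ]
```

View pics/c3.png

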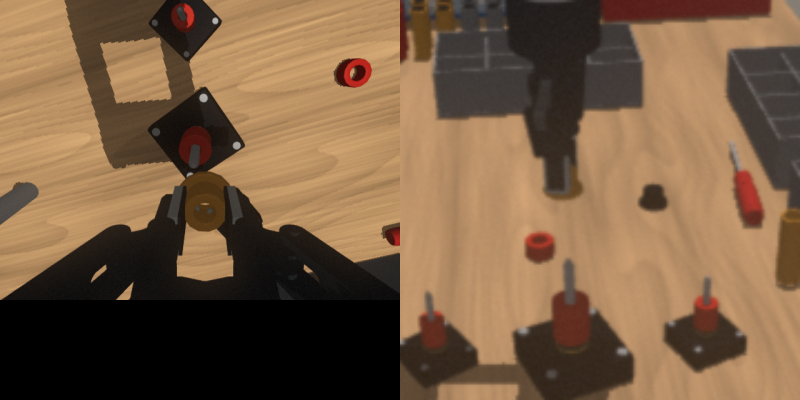

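The nut is held upright at wrist pixel about (328,335), and the shaft tip at about (310,240) is in view. I'll measure both in this one picture so that the calibration error cancels.

```bash
cat > m.py <<'E'
from h import *
def meas(f,e):
    P=cloud(f); h=hsv(f); ok=f["z_map"]>0
    g=ok&(h[...,0]>12)&(h[...,0]<30)&(h[...,1]>150)&(np.hypot(P[...,0]-e[0],P[...,1]-e[1])<24)
    t=g&(P[...,2]>e[2]-13)&(P[...,2]<e[2]+2); q=P[t]
    A=np.c_[q[:,:2]-q[:,:2].mean(0),np.ones(len(q))]; c=np.linalg.lstsq(A,q[:,2],rcond=None)[0]
    print("nut top",len(q),"enc",np.round(cv2.minEnclosingCircle(q[:,:2].astype(np.float32)),2) if 0 else cv2.minEnclosingCircle(q[:,:2].astype(np.float32)),"z",np.median(q[:,2]).round(2),"slopes",c[:2].round(3))
    fl=g&(P[...,2]<e[2]-18)&(P[...,2]>e[2]-30)
    if fl.sum()>20: print("flange",fl.sum(),cv2.minEnclosingCircle(P[fl][:,:2].astype(np.float32)),np.median(P[fl][:,2]))
    s=ok&(P[...,2]>100)&(P[...,2]<135)&(np.hypot(P[...,0]-499,P[...,1]+113)<15)
    q=P[s]; print("shaft n",len(q),"zmax",q[:,2].max())
    for a,b in((100,106),(106,112),(112,119),(119,123),(123,130)):
        k=s&(P[...,2]>=a)&(P[...,2]<b); 
        if k.any():
            v,u=np.nonzero(k); print(a,k.sum(),P[k].mean(0).round(2),"px",u.mean().round(1),v.mean().round(1),np.ptp(u)+1, "ray",onplane(f,(u.min()+u.max())/2,v.mean(),P[k][:,2].mean()).round(2))
E
python3 - <<'E'
from m import *
import pickle
e=r.sense()["eef_pos"]
f=pickle.load(open("pics/wrist3.pkl","rb")); meas(f,e)
E
```

```text
nut top 3244 enc ((495.90911865234375, -100.42402648925781), 15.682743072509766) z 211.51 slopes [ 0.04  -0.012]
flange 1623 ((490.1971130371094, -99.17321014404297), 15.600455284118652) 194.85511752268388
shaft n 387 zmax 127.08308227106161
100 48 [ 495.6  -110.98  103.18] px 311.3 245.7 16 ray [ 495.48 -111.44  103.18]
106 49 [ 495.66 -110.85  109.05] px 311.1 248.8 17 ray [ 495.48 -111.51  109.05]
112 70 [ 495.47 -111.29  115.45] px 309.9 252.3 18 ray [ 495.4  -111.52  115.45]
119 125 [ 497.57 -111.99  121.11] px 309.4 259.2 17 ray [ 497.5  -112.21  121.11]
123 95 [ 498.51 -112.44  124.69] px 308.9 263.2 13 ray [ 498.54 -112.36  124.69]
```

Run:
```python
from m import *
import pickle
e=r.sense()["eef_pos"]
f=pickle.load(open("pics/wrist3.pkl","rb")); P=cloud(f); h=hsv(f)
for lo in (209.5,210.5):
    g=(h[...,0]>12)&(h[...,0]<30)&(h[...,1]>150)&(np.hypot(P[...,0]-e[0],P[...,1]-e[1])<24)&(P[...,2]>lo)&(P[...,2]<214)
    q=P[g]; A=np.c_[q[:,:2]-q[:,:2].mean(0),np.ones(len(q))]; c=np.linalg.lstsq(A,q[:,2],rcond=None)[0]
    ring_=g.astype(np.uint8); cs,hi=cv2.findContours(ring_,cv2.RETR_CCOMP,cv2.CHAIN_APPROX_NONE)
    print(lo,g.sum(),cv2.minEnclosingCircle(q[:,:2].astype(np.float32)),c.round(3))
    for k,(ct,hh) in enumerate(zip(cs,hi[0])):
        if len(ct)>25:
            (u,v),ax,an=cv2.fitEllipse(ct); print("hole" if hh[3]>=0 else "outer",len(ct),u,v,ax,onplane(f,u,v,211.4).round(2))
print(e, onplane(f,308.9,263.2,124.7))
```

```text
209.5 2689 ((496.402099609375, -99.76543426513672), 15.228890419006348) [ 1.20000e-02 -2.00000e-03  2.11601e+02]
outer 202 327.54461669921875 337.81951904296875 (63.98682403564453, 66.79283905029297) [ 496.92 -101.1   211.4 ]
hole 102 327.4190368652344 338.391357421875 (29.450651168823242, 34.5255012512207) [ 497.13 -101.21  211.4 ]
210.5 2459 ((496.2261657714844, -99.72859954833984), 15.117419242858887) [4.00000e-03 1.00000e-03 2.11743e+02]
outer 212 327.5476989746094 338.7057800292969 (62.055973052978516, 66.47273254394531) [ 497.27 -101.2   211.4 ]
hole 109 327.47698974609375 339.2591552734375 (31.345972061157227, 35.736202239990234) [ 497.48 -101.29  211.4 ]
[497.61688065 -99.51465507 218.2781469 ] [ 498.53658305 -112.42165859  124.7       ]
```

```bash
python3 -m inch '[[0,0,0,-0.1,-0.24,0,1],[0,0,0,-0.1,-0.24,0,1],[0,0,0,0,0,0,1],[0,0,0,0,0,0,1],[0,0,0,0,0,0,1],[0,0,0,0,0,0,1]]'
cat >> m.py <<'E'
def rel(f,e,zt):
    P=cloud(f); h=hsv(f)
    g=((h[...,0]>12)&(h[...,0]<30)&(h[...,1]>150)&(np.hypot(P[...,0]-e[0],P[...,1]-e[1])<24)&(abs(P[...,2]-zt)<1.2)).astype(np.uint8)
    cs,hi=cv2.findContours(g,cv2.RETR_CCOMP,cv2.CHAIN_APPROX_NONE)
    for ct,hh in zip(cs,hi[0]):
        if len(ct)>40:
            (u,v),ax,an=cv2.fitEllipse(ct); print("hole" if hh[3]>=0 else "outer",round(u,1),round(v,1),np.round(ax,1),onplane(f,u,v,zt).round(2))
    q=P[g>0]; A=np.c_[q[:,:2]-q[:,:2].mean(0),np.ones(len(q))]; print("slope",np.linalg.lstsq(A,q[:,2],rcond=None)[0].round(3))
E
python3 - <<'E'
from m import *
e=r.sense()["eef_pos"]; f=grab_frame("wrist"); e2=r.sense()["eef_pos"]; print(e,e2)
rel(f,e,e[2]-6.9); meas(f,e)
a=f["pixels"][220:420,220:440]; cv2.imwrite("pics/c4.png",cv2.resize(a,None,fx=2.7,fy=2.7,interpolation=2)[:,:,::-1])
import pickle; pickle.dump(f,open("pics/w4.pkl","wb"))
E
```

```text
clock: 6.22
eef_pos: [499.4, -112.9, 218.2]
tcp_rot: [3.141, -0.0, 2.862]
contact_force: [0.3, -0.5, -1.5]
opening: 0.27
grasp_force: 78.8
[ 499.40500826 -112.90259091  218.24911064] [ 499.38535367 -112.90296973  218.24486199]
outer 327.6 338.5 [62.3 66.5] [ 498.91 -113.56  211.35]
hole 327.5 339.0 [30.8 35.8] [ 499.1  -113.64  211.35]
slope [ 1.00000e-03 -3.00000e-03  2.11521e+02]
nut top 3233 enc ((496.8037414550781, -116.1839370727539), 18.546489715576172) z 211.39 slopes [ 0.038 -0.015]
flange 1656 ((491.9936828613281, -111.62478637695312), 15.556134223937988) 194.72289582092102
shaft n 382 zmax 127.15538568447406
100 45 [ 495.41 -111.48  103.  ] px 329.2 237.5 17 ray [ 495.39 -111.59  103.  ]
106 50 [ 495.3  -111.86  109.03] px 328.6 240.6 17 ray [ 495.38 -111.61  109.03]
112 63 [ 495.44 -111.55  115.67] px 329.2 244.1 17 ray [ 495.41 -111.65  115.67]
119 124 [ 497.42 -112.23  121.14] px 329.0 250.7 17 ray [ 497.41 -112.24  121.14]
123 100 [ 498.55 -112.49  124.64] px 329.2 254.7 12 ray [ 498.6  -112.3   124.64]
```

View pics/c4.png

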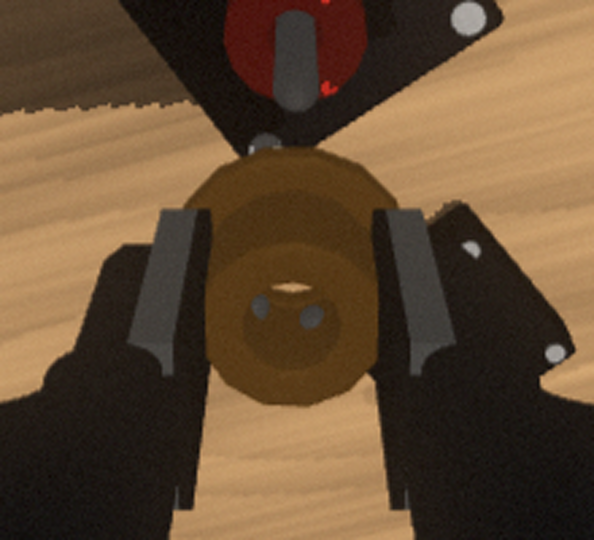

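The crop shows the nut square between the pads, with its bore at wrist pixel (327,339) and teeth visible. The shaft tip is at (329,255). Measured offset is within about 1 mm, so I'll descend to just above the tip.

```bash
python3 -m inch '[[0,0,0,0,0.02,0.8,1],[0,0,0,0,0,0.8,1],[0,0,0,0,0,0.6,1],[0,0,0,0,0,0.2,1],[0,0,0,0,0,0,1],[0,0,0,0,0,0,1]]'
python3 -c "
from h import *
s=r.sense();print(s['eef_pos'],s['contact_force'],s['wrist_torque'])"
```

```text
clock: 6.77
eef_pos: [499.8, -112.6, 158.7]
tcp_rot: [3.142, 0.0, 2.862]
contact_force: [1.4, -0.1, -1.2]
opening: 0.269
grasp_force: 78.8
[ 499.81263593 -112.58729574  158.65929063] [ 1.41816404 -0.06108391 -1.19775946] [-0.03101715 -0.00602024 -0.00312067]
```

Now slowly: 10 mm over several rows, putting the tip in the bore just above the teeth.

```bash
python3 -m inch '[[0,0,0,0,0,0.1,1],[0,0,0,0,0,0.1,1],[0,0,0,0,0,0.1,1],[0,0,0,0,0,0.1,1],[0,0,0,0,0,0,1],[0,0,0,0,0,0,1]]' 100
python3 - <<'E'
from h import *
s=r.sense();print(s['eef_pos'],s['contact_force'],s['wrist_torque'])
f=grab_frame("side"); g=grab_frame("wrist")
a=cv2.resize(f["pixels"][180:300,240:360],(480,480),interpolation=2); b=cv2.resize(g["pixels"][200:440,260:400],(280,480),interpolation=2)
cv2.imwrite("pics/c5.png",np.hstack([a,b])[:,:,::-1])
E
```

```text
clock: 7.27
eef_pos: [499.5, -112.6, 148.2]
tcp_rot: [-3.142, -0.0, 2.862]
contact_force: [-0.4, 0.0, -0.3]
opening: 0.258
grasp_force: 98.2
[ 499.48371358 -112.57170896  148.18801893] [-0.35846878  0.02786877 -0.34891815] [0.00817641 0.01545187 0.00505745]
```

View pics/c5.png

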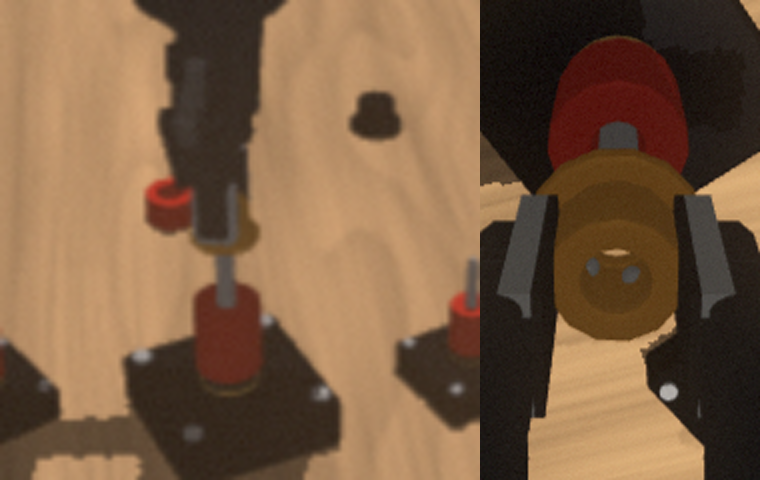

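The tip sits under the bore in both views with no lateral force. I'll start the teeth in small steps.

```bash
for i in 1; do :; done; python3 -m inch '[[0,0,0,0,0,0.05,1],[0,0,0,0,0,0.05,1],[0,0,0,0,0,0.05,1],[0,0,0,0,0,0.05,1]]' 
python3 -m inch '[[0,0,0,0,0,0.04,1],[0,0,0,0,0,0.04,1]]'
python3 -m inch '[[0,0,0,0,0,0.04,1],[0,0,0,0,0,0.04,1]]'
python3 -m inch '[[0,0,0,0,0,0.04,1],[0,0,0,0,0,0.04,1]]'
```

```text
clock: 7.7
eef_pos: [499.6, -112.6, 143.2]
tcp_rot: [3.142, 0.0, 2.862]
contact_force: [0.6, 0.1, -1.2]
opening: 0.26
grasp_force: 98.2
clock: 7.87
eef_pos: [499.6, -112.6, 141.1]
tcp_rot: [3.142, -0.0, 2.862]
contact_force: [0.1, -0.8, -0.2]
opening: 0.257
grasp_force: 98.2
clock: 8.03
eef_pos: [499.6, -112.5, 139.3]
tcp_rot: [3.141, -0.0, 2.862]
contact_force: [-2.3, 2.3, 1.8]
opening: 0.261
grasp_force: 98.5
clock: 8.2
eef_pos: [499.4, -112.4, 137.2]
tcp_rot: [3.141, -0.0, 2.862]
contact_force: [-1.3, 0.3, 1.1]
opening: 0.258
grasp_force: 98.4
```

```bash
python3 -m inch '[[0,0,0,0,0,0.03,1],[0,0,0,0,0,0.03,1]]' 
python3 -m inch '[[0,0,0,0,0,0.03,1],[0,0,0,0,0,0.03,1]]'
python3 -m inch '[[0,0,0,0,0,0.03,1],[0,0,0,0,0,0.03,1]]'
python3 -m inch '[[0,0,0,0,0,0.03,1],[0,0,0,0,0,0.03,1]]'
```

```text
clock: 8.37
eef_pos: [499.1, -112.3, 135.6]
tcp_rot: [3.141, -0.001, 2.862]
contact_force: [-3.0, 4.3, 1.5]
opening: 0.257
grasp_force: 98.6
clock: 8.53
eef_pos: [499.4, -112.1, 134.1]
tcp_rot: [3.141, -0.001, 2.862]
contact_force: [-1.9, 5.7, 2.3]
opening: 0.256
grasp_force: 98.7
clock: 8.7
eef_pos: [499.3, -112.2, 132.5]
tcp_rot: [3.141, -0.001, 2.862]
contact_force: [-2.2, 4.4, 0.3]
opening: 0.257
grasp_force: 98.5
clock: 8.87
eef_pos: [499.1, -112.3, 131.0]
tcp_rot: [3.141, -0.001, 2.862]
contact_force: [-4.2, 2.9, 4.2]
opening: 0.259
grasp_force: 98.9
```

Side force has grown but vertical force is lower than the bite should give, so I'll look before going on.

Run:
```python
from m import *
s=r.sense();print(s['eef_pos'],s['contact_force'],s['wrist_torque'])
f=grab_frame("side"); g=grab_frame("wrist"); s=r.sense();print(s['contact_force']); rel(g,s['eef_pos'],s['eef_pos'][2]-6.9)
P=cloud(f);Q=f["pixels"]
a=cv2.resize(Q[180:300,240:360],(480,480),interpolation=2); b=cv2.resize(g["pixels"][200:440,260:400],(280,480),interpolation=2)
cv2.imwrite("pics/c6.png",np.hstack([a,b])[:,:,::-1])
```

```text
[ 499.12355834 -112.33162126  131.03745644] [-4.21312182  2.9391683   4.20370737] [0.67835363 0.62724174 0.00385974]
[-2.63264304  4.72853788 -0.37515878]
outer 327.6 338.4 [62.6 65.1] [ 498.41 -112.95  123.96]
hole 327.7 338.9 [31.  35.1] [ 498.63 -112.98  123.96]
slope [1.00000e-03 1.00000e-03 1.24066e+02]
```

View pics/c6.png

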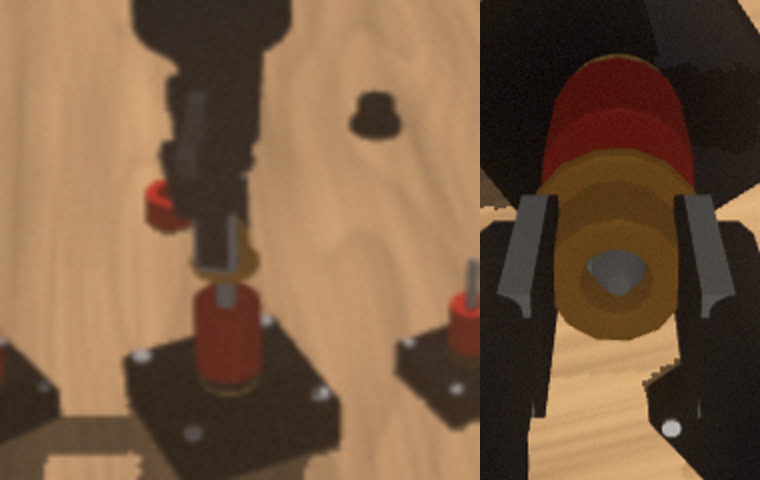

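The shaft tip is now inside the bore and nearly level with the nut's top, so the nut is on. The side force says to shift about 0.8 mm toward -x,+y; then I continue down, reading the force at each step.

```bash
python3 -m inch '[[0,0,0,0.03,0.025,0,1],[0,0,0,0,0,0,1]]' 
python3 -m inch '[[0,0,0,0,0,0.03,1]]'
python3 -m inch '[[0,0,0,0,0,0.03,1]]'
python3 -m inch '[[0,0,0,0,0,0.03,1]]'
python3 -m inch '[[0,0,0,0,0,0.03,1]]'
```

```text
clock: 9.13
eef_pos: [498.8, -112.0, 130.9]
tcp_rot: [-3.141, -0.0, 2.862]
contact_force: [-1.3, -0.2, -3.4]
opening: 0.259
grasp_force: 98.3
clock: 9.22
eef_pos: [499.0, -112.0, 130.5]
tcp_rot: [-3.141, 0.0, 2.862]
contact_force: [-0.3, 2.5, 0.6]
opening: 0.259
grasp_force: 98.8
clock: 9.3
eef_pos: [499.2, -111.9, 129.9]
tcp_rot: [3.142, 0.0, 2.862]
contact_force: [-2.5, 1.8, -0.5]
opening: 0.257
grasp_force: 98.6
clock: 9.38
eef_pos: [499.1, -111.8, 129.1]
tcp_rot: [-3.142, 0.0, 2.862]
contact_force: [-2.4, -0.0, 0.4]
opening: 0.26
grasp_force: 98.7
clock: 9.47
eef_pos: [499.1, -111.9, 128.3]
tcp_rot: [-3.141, 0.0, 2.862]
contact_force: [-3.7, 0.9, 2.1]
opening: 0.261
grasp_force: 99.0
```

```bash
python3 -m inch '[[0,0,0,0.02,0,0.04,1],[0,0,0,0,0,0.04,1]]' 
python3 -m inch '[[0,0,0,0,0,0.04,1]]'
python3 -m inch '[[0,0,0,0,0,0.04,1]]'
python3 -m inch '[[0,0,0,0,0,0.04,1]]'
python3 -c "
from m import *
g=grab_frame('wrist'); s=r.sense(); print(s['eef_pos'],s['contact_force']); rel(g,s['eef_pos'],s['eef_pos'][2]-6.9)"
```

```text
clock: 9.63
eef_pos: [499.0, -111.9, 126.4]
tcp_rot: [-3.141, 0.001, 2.862]
contact_force: [-0.7, -0.6, 3.3]
opening: 0.26
grasp_force: 99.1
clock: 9.72
eef_pos: [499.1, -111.9, 125.5]
tcp_rot: [-3.142, 0.001, 2.862]
contact_force: [0.2, -1.7, 4.3]
opening: 0.26
grasp_force: 99.1
clock: 9.8
eef_pos: [498.9, -111.7, 124.4]
tcp_rot: [3.141, 0.001, 2.862]
contact_force: [-0.1, -4.1, 0.3]
opening: 0.258
grasp_force: 98.9
clock: 9.88
eef_pos: [498.7, -111.8, 123.2]
tcp_rot: [-3.142, 0.0, 2.862]
contact_force: [-3.5, -1.9, 0.6]
opening: 0.26
grasp_force: 98.9
[ 498.32183591 -111.65003543  122.85736492] [ 0.7830852  -0.12748742 -5.89155314]
outer 327.5 338.0 [63.6 64.9] [ 498.24 -112.41  115.96]
hole 327.4 341.2 [34.2 37.8] [ 499.49 -112.81  115.96]
slope [ 1.10000e-02 -5.00000e-03  1.16309e+02]
```

Run:
```python
from h import *
import pickle
for n in("top","side","wrist3"):
    f=pickle.load(open(f"pics/{n}.pkl","rb")); P=cloud(f); h=hsv(f)
    m=((h[...,0]<8)|(h[...,0]>172))&(h[...,1]>150)&(np.hypot(P[...,0]-499.5,P[...,1]+112.6)<19)&(P[...,2]>60)
    z=P[m][:,2]; hh,b=np.histogram(z,bins=np.arange(70,104,2)); print(n,hh.tolist(),np.percentile(z,[50,75,90,97]).round(1))
```

```text
top [4, 4, 15, 53, 82, 79, 24, 2, 0, 0, 0, 0, 0, 0, 0, 0] [79.2 80.9 82.  83.1]
side [12, 9, 11, 16, 64, 33, 1, 0, 0, 0, 0, 0, 0, 0, 0, 0] [77.8 79.4 80.5 81.2]
wrist3 [30, 42, 42, 33, 212, 1268, 75, 0, 0, 0, 0, 0, 0, 1, 0, 0] [80.7 81.2 81.7 82.1]
```

Sleeve top is at about 81 mm, so contact comes near TCP z 110 and flat near 105.

```bash
python3 -m inch '[[0,0,0,0,0,0.04,1],[0,0,0,0,0,0.04,1],[0,0,0,0,0,0.04,1],[0,0,0,0,0,0.04,1]]' 
python3 -m inch '[[0,0,0,0,0,0.04,1],[0,0,0,0,0,0.04,1],[0,0,0,0,0,0.04,1],[0,0,0,0,0,0.04,1]]' 
python3 -m inch '[[0,0,0,0,0,0.04,1],[0,0,0,0,0,0.04,1]]'
python3 -m inch '[[0,0,0,0,0,0.03,1]]'
python3 -m inch '[[0,0,0,0,0,0.03,1]]'
```

```text
clock: 10.27
eef_pos: [498.7, -111.6, 119.3]
tcp_rot: [3.141, 0.0, 2.862]
contact_force: [-0.0, -2.1, -0.8]
opening: 0.254
grasp_force: 98.9
clock: 10.6
eef_pos: [498.8, -111.7, 115.4]
tcp_rot: [3.141, 0.001, 2.862]
contact_force: [0.2, -1.4, 4.7]
opening: 0.259
grasp_force: 99.4
clock: 10.77
eef_pos: [498.6, -111.7, 113.2]
tcp_rot: [-3.141, 0.0, 2.862]
contact_force: [-0.4, -0.8, 5.3]
opening: 0.255
grasp_force: 99.5
clock: 10.85
eef_pos: [498.7, -111.6, 112.4]
tcp_rot: [3.141, 0.0, 2.862]
contact_force: [0.6, 1.3, 2.4]
opening: 0.26
grasp_force: 99.1
clock: 10.93
eef_pos: [498.7, -111.6, 111.8]
tcp_rot: [3.141, 0.0, 2.862]
contact_force: [-1.0, -2.4, 1.9]
opening: 0.261
grasp_force: 99.3
```

```bash
g(){ grep -E "eef|contact" | tr '\n' ' '; echo; }
python3 -m inch '[[0,0,0,0,0,0.03,1]]'|g
python3 -m inch '[[0,0,0,0,0,0.03,1]]'|g
python3 -m inch '[[0,0,0,0,0,0.03,1]]'|g
python3 -m inch '[[0,0,0,0,0,0.03,1]]'|g
python3 -m inch '[[0,0,0,0,0,0.03,1]]'|g
python3 -m inch '[[0,0,0,0,0,0.03,1]]'|g
```

```text
eef_pos: [498.5, -111.7, 110.9] contact_force: [3.1, 0.1, -0.1] 
eef_pos: [498.8, -111.7, 110.2] contact_force: [1.5, -0.8, 2.5] 
eef_pos: [498.7, -111.7, 109.5] contact_force: [0.5, -2.0, 0.6] 
eef_pos: [498.7, -111.7, 108.8] contact_force: [1.0, 0.6, 5.8] 
eef_pos: [498.6, -111.7, 108.1] contact_force: [0.5, -1.3, 4.2] 
eef_pos: [498.7, -111.7, 107.4] contact_force: [0.5, 0.8, 3.8]
```

```bash
g(){ grep -E "eef|contact" | tr '\n' ' '; echo; }
python3 -m inch '[[0,0,0,0,0,0.03,1]]'|g
python3 -m inch '[[0,0,0,0,0,0.03,1]]'|g
python3 -m inch '[[0,0,0,0,0,0.02,1]]'|g
python3 -m inch '[[0,0,0,0,0,0.02,1]]'|g
python3 -m inch '[[0,0,0,0,0,0.02,1]]'|g
```

```text
eef_pos: [498.7, -111.6, 106.6] contact_force: [0.8, -0.0, 4.7] 
eef_pos: [498.7, -111.7, 105.8] contact_force: [1.4, -1.0, 3.9] 
eef_pos: [498.6, -111.7, 105.2] contact_force: [1.8, -0.1, 3.7] 
eef_pos: [498.9, -111.7, 104.8] contact_force: [1.1, -0.3, 3.7] 
eef_pos: [499.0, -111.7, 104.5] contact_force: [1.2, 0.8, 6.9]
```

```bash
g(){ grep -E "eef|contact" | tr '\n' ' '; echo; }
python3 -m inch '[[0,0,0,0,0,0.02,1]]'|g
python3 -m inch '[[0,0,0,0,0,0.02,1]]'|g
python3 -m inch '[[0,0,0,0,0,0.02,1]]'|g
python3 -c "
from m import *
g=grab_frame('wrist'); s=r.sense(); print(s['eef_pos'],s['contact_force']); rel(g,s['eef_pos'],s['eef_pos'][2]-6.9)"
```

```text
eef_pos: [498.7, -111.7, 103.9] contact_force: [0.0, 0.9, 3.0] 
eef_pos: [498.7, -111.7, 103.5] contact_force: [-0.3, 1.5, 9.2] 
eef_pos: [498.8, -111.7, 103.2] contact_force: [-1.2, 0.3, 12.3] 
[ 498.7627577  -111.65892345  103.15831595] [-0.23035652  0.17409599  7.84894056]
outer 327.5 337.2 [59.6 61.6] [ 497.83 -112.23   96.26]
slope [1.0000e-02 0.0000e+00 9.6461e+01]
```

```bash
g(){ grep -E "eef|contact" | tr '\n' ' '; echo; }
python3 -m inch '[[0,0,0,0,0,0.02,1]]'|g
python3 -m inch '[[0,0,0,0,0,0.02,1]]'|g
```

```text
eef_pos: [498.9, -111.7, 102.9] contact_force: [1.6, 1.3, 11.6] 
eef_pos: [498.9, -111.7, 102.5] contact_force: [-1.4, -0.5, 14.7]
```

```bash
g(){ grep -E "eef|contact" | tr '\n' ' '; echo; }
python3 -m inch '[[0,0,0,0,0,0.02,1]]'|g
python3 -m inch '[[0,0,0,0,0,0.02,1]]'|g
```

```text
eef_pos: [499.0, -111.7, 102.1] contact_force: [-1.9, 0.1, 16.3] 
eef_pos: [499.1, -111.8, 101.7] contact_force: [-3.0, 0.0, 16.8]
```

```bash
g(){ grep -E "eef|contact|open|grasp" | tr '\n' ' '; echo; }
python3 -m inch '[[0,0,0,0,0,0.02,1]]'|g
python3 -m inch '[[0,0,0,0,0,0,1],[0,0,0,0,0,0,1]]'|g
python3 -m inch '[[0,0,0,0,0,0,1],[0,0,0,0,0,0,1]]' 60|g
python3 -m inch '[[0,0,0,0,0,0,1],[0,0,0,0,0,0,1]]' 20|g
```

```text
eef_pos: [499.1, -111.8, 101.4] contact_force: [-1.8, -0.6, 21.4] opening: 0.262 grasp_force: 101.3 
eef_pos: [499.1, -111.8, 101.4] contact_force: [-1.2, -0.4, 17.3] opening: 0.259 grasp_force: 101.0 
eef_pos: [499.1, -111.8, 101.4] contact_force: [-1.8, 0.4, 17.5] opening: 0.261 grasp_force: 101.0 
eef_pos: [499.1, -111.8, 101.4] contact_force: [-1.4, -0.3, 16.5] opening: 0.261 grasp_force: 101.0
```

Solid at 21 N. Now I ease the fingers off slowly.

```bash
g(){ grep -E "eef|contact|open|grasp" | tr '\n' ' '; echo; }
python3 -m inch '[[0,0,0,0,0,0,0.82],[0,0,0,0,0,0,0.79]]' 20|g
python3 -m inch '[[0,0,0,0,0,0,0.77],[0,0,0,0,0,0,0.76]]'|g
python3 -m inch '[[0,0,0,0,0,0,0.75],[0,0,0,0,0,0,0.745],[0,0,0,0,0,0,0.74]]'|g
python3 -m inch '[[0,0,0,0,0,0,0.735],[0,0,0,0,0,0,0.73],[0,0,0,0,0,0,0.725]]'|g
python3 -m inch '[[0,0,0,0,0,0,0.72],[0,0,0,0,0,0,0.715],[0,0,0,0,0,0,0.71]]'|g
python3 -m inch '[[0,0,0,0,0,0,0.705],[0,0,0,0,0,0,0.7],[0,0,0,0,0,0,0.695],[0,0,0,0,0,0,0.69]]'|g
```

```text
eef_pos: [499.1, -111.8, 101.4] contact_force: [-1.0, 1.2, 17.1] opening: 0.257 grasp_force: 101.0 
eef_pos: [499.1, -111.8, 101.4] contact_force: [-1.4, -0.0, 16.7] opening: 0.256 grasp_force: 101.0 
eef_pos: [499.0, -111.8, 101.3] contact_force: [-1.6, 0.3, 18.1] opening: 0.268 grasp_force: 87.9 
eef_pos: [499.0, -111.8, 101.2] contact_force: [-1.3, -0.3, 15.0] opening: 0.278 grasp_force: 57.1 
eef_pos: [499.1, -111.8, 101.2] contact_force: [-1.2, 0.4, 14.1] opening: 0.293 grasp_force: 29.3 
eef_pos: [498.6, -111.7, 100.7] contact_force: [1.1, 0.8, 4.6] opening: 0.312 grasp_force: 3.5
```

```bash
g(){ grep -E "clock|eef|contact|open|grasp" | tr '\n' ' '; echo; }
python3 -m inch '[[0,0,0,0,0,0,0.685],[0,0,0,0,0,0,0.68],[0,0,0,0,0,0,0.67],[0,0,0,0,0,0,0.66],[0,0,0,0,0,0,0.64],[0,0,0,0,0,0,0.62]]'|g
python3 -m inch '[[0,0,0,0,0,0,0.55],[0,0,0,0,0,0,0.45],[0,0,0,0,0,0,0.3],[0,0,0,0,0,0,0.1],[0,0,0,0,0,0,0],[0,0,0,0,0,0,0],[0,0,0,0,0,0,0],[0,0,0,0,0,0,0]]'|g
python3 -m inch '[[0,0,0,0,0,-0.2,0],[0,0,0,0,0,-0.6,0],[0,0,0,0,0,-0.8,0],[0,0,0,0,0,-0.8,0],[0,0,0,0,0,-0.8,0],[0,0,0,0,0,0,0],[0,0,0,0,0,0,0]]'|g
python3 - <<'E'
from h import *
g=grab_frame("wrist"); f=grab_frame("side"); P=cloud(g);h=hsv(g)
m=(h[...,0]>12)&(h[...,0]<30)&(h[...,1]>150)&(np.hypot(P[...,0]-499,P[...,1]+112.4)<22)&(P[...,2]>60)
z=P[m][:,2]; print(np.histogram(z,bins=np.arange(70,106,2)))
t=m&(P[...,2]>95); q=P[t]; print(cv2.minEnclosingCircle(q[:,:2].astype(np.float32)),np.median(q[:,2]))
a=cv2.resize(f["pixels"][180:300,240:360],(480,480),interpolation=2); b=cv2.resize(g["pixels"][140:380,260:400],(280,480),interpolation=2)
cv2.imwrite("pics/c7.png",np.hstack([a,b])[:,:,::-1])
E
```

```text
clock: 14.98 eef_pos: [498.4, -111.8, 100.4] contact_force: [-0.4, -1.5, 7.1] opening: 0.382 grasp_force: 3.3 
clock: 15.65 eef_pos: [498.5, -111.6, 100.2] contact_force: [-0.4, -0.5, -0.7] opening: 0.999 grasp_force: 0.0 
clock: 16.23 eef_pos: [499.3, -111.8, 181.5] contact_force: [-0.1, -0.5, 0.5] opening: 1.0 grasp_force: 0.0 
(array([  0,   0,   0,  10, 205, 722,  64,  42,  54,  41,  54,  49,  75,
       725, 252,   1,   0]), array([ 70,  72,  74,  76,  78,  80,  82,  84,  86,  88,  90,  92,  94,
        96,  98, 100, 102, 104]))
((494.379638671875, -113.68580627441406), 17.266462326049805) 97.54701519663489
```

View pics/c7.png

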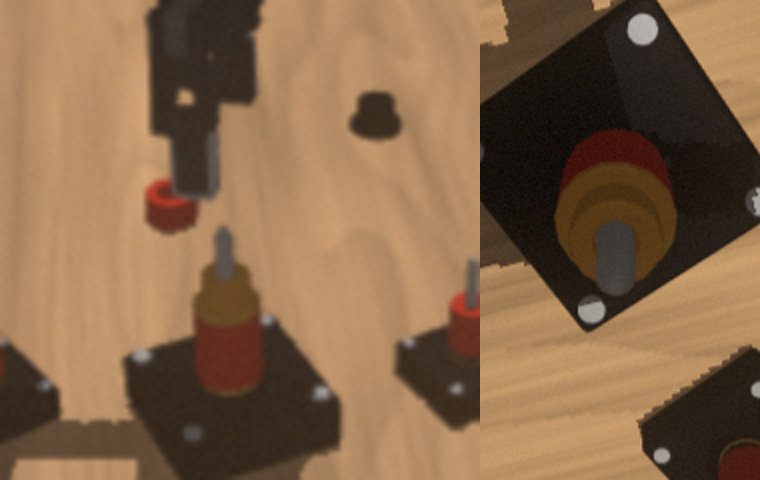

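The nut sits square on the sleeve and clear of the fingers, with its underside at about 75.5 mm. That puts the sleeve roughly 5 mm down.

```bash
python3 -c "
from rig import r
print(r.sign_off())"
```

```text
the job is handed in; nothing more can be done
None
```

The push nut was pressed onto the sleeve until it felt solid (21 N peak reading at the wrist), let go gently and handed in at about 16 s; my last images put the sleeve about 5 mm down, but no verdict came back.

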